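# Clamp a dome camera with a fold-out crank

## Robot

A 6-joint arm with a two-finger parallel gripper is mounted at the origin on the work surface. World frame = base frame: x ahead of the robot, y to its left, z up, the work surface at z = 0. Lengths are in m, angles in rad, forces in N, time in s.
With the tool pointing down it reaches from about 0.375 to 0.75 m from the base axis. Payload 9 kg.
Tool frame: the origin (TCP) lies between the finger pads; the fingertips stand 25 mm ahead of it and the grasp point (between the pads) lies 6 mm ahead of it; z points along the fingers, y is the line along which they close (so a half turn about z gives the same grasp; the last joint's range is limited). The gripper opens to 85 mm and grips with 20 to 120 N. Pads are 22 mm wide; open, the fingers measure 114 mm over their backs; the gripper's body (76 mm by 85 mm) begins 54 mm behind the grasp point. The pads swing forward as they close: fully open they stand 13 mm farther back than shut.
Start: joints at [-1.35, 0.104, 0.097, 1.564, 0, 1.353], TCP at [0.255, -0.543, 0.256] pointing down, gripper open.
Joint ranges: [-2.99, 2.99], [-0.84, 1.86], [-1.1, 1.16], [-1.84, 2.11], [-1.51, 1.56], [-3.14, 3.14]. Speed limits (rad/s): [2.22, 2.22, 2.57, 3.14, 3.14, 3.14].

## Interface

Orientations are given as a unit quaternion [x, y, z, w].
In Python, from station import ctrl gives the robot as it stands.
- The arm moves only by the tool servo_tool, never from a script. Its argument "steps" is a list of rows, each a list of 3 entries, a list of its own where there are three numbers: the shift along the tool's x, y, z in mm, then the turn, a rotation vector about the tool's x, y, z in rad, then the finger opening in mm, from 0 to 85.4. In form: [[[x, y, z], [rx, ry, rz], claw], ...]. A call has 1 to 5 rows; each row is the pose to reach, as a shift and turn from the pose commanded when the call began, along the tool's axes at that moment; what a row does not reach only later rows make up. A row lasts 1/8 s, in which the tool goes at most 62.5 mm and 10.7 degrees, less where a joint would pass 70% of its speed; a pose out of reach is approached as far as the arm can. A call with a gripper value outside its range is refused whole. The fingers move at their own pace and stop on an object; "newtons" is the grip in N (left out, the last holds). Time passes only in rows, so rows that repeat a pose let the fingers close. It gives the time, the measured TCP pose, the force, the opening and the grip force at its end, in the units of the state.
- ctrl.read_state(): the state, without advancing time (a new reading comes with each control period).
- ctrl.read_camera(name): name is "side" or "top"; returns (picture, depth): 480x640x3 uint8, red, green, blue; 480x640 float32, m along the optical axis (not along the pixel's ray), 0 where there is no reading.
- ctrl.camera_model(name): a dict with "K" (3x3 intrinsics, pixels), "R" (3x3) and "t" (3): a world point X has camera coordinates R X + t. Camera axes: x right, y down, z forward; pixel columns grow to the right and rows downward; lengths in m; the calibration is good to about 2 mm. A picture is of the moment at which its call begins. camera_model takes no time and is no camera call.
- ctrl.close_job(): hands the job in; it is judged then, once.
The state is a dict: "t": time; "joint_positions": joint angles; "qvel": joint speeds; "joint_efforts": joint torques, N m; "eef_pos": TCP position; "tool_rot": TCP orientation; "ft_force": force on the tool from outside, world axes, zero at the start; "torque": the same for the moment, N m; "grip_width": finger opening in m; "grasp_force": force on a finger pad.
Only numpy, scipy, OpenCV 4.12 (cv2) and the standard library are available. Lean on these libraries where they do the work, as an engineer would, in place of code of your own. Each camera call takes 0.05 s, during which the arm holds its last target. There are 200 camera calls.

## Task

Fold the crank's black-knobbed handle fully upright before turning anything, then wind the crank clockwise (seen from above) until the camera is pushed up against the backstop and clamped snugly: turn on until the crank becomes clearly stiffer, but do not crush the camera. Let go and leave the handle standing up; do not touch the camera with the robot, and leave the mouse, the screwdriver and the wheel alone.

Things in the scene. Friction and masses are not known exactly. Their poses are not given: they have to be found in the camera images.
- hub (a point): On the crank's upright axis, level with the fold hinge, 114 mm above the table. The crank sits on a grey round gear head (76 mm across, top 78 mm above the table) at one end of a grey bolted-down bed (120 x 300 x 20 mm) that also carries jaw, camera and backstop. Flat steel arm: 13 mm wide, 8 mm thick, top 14 mm below the hinge.
- fold_hinge (a point): Centre of the level hinge pin at the crank arm's outer end, 55 mm from the crank's axis, square to the arm; it turns with the crank. Folded, the handle lies on top of the arm, pointing from the pin in over the crank's axis; fingers can straddle it from above. Unfolding swings its free end up and outwards about the pin.
- grip (a point): Centre of the black ball knob (26 mm in diameter) on the end of the handle, 62 mm from the fold hinge on a steel stem 12 mm thick. The ball spins freely about the stem, so a hand pinching it need not turn while winding; pinched along the hinge pin's direction it also pivots in the fingers while the handle is swung up.
- crank (a joint): Crank angle (rad): 0 at the start, growing clockwise seen from above, up to 12.5. Each rad moves the jaw 5 mm to the camera; 3 to 7 rad are needed. The screw drags with 0.5 N m (9 N at the handle), never runs back. Once the camera is pinched the push at the handle rises by 0.9 N per 10 N of squeeze, about 2 N per 0.1 rad. Good squeeze 35 to 75 N; under 20 N loose, over 100 N the casing cracks.
- handle (a joint): Fold angle of the handle (rad): 0 folded flat on the arm, 1.57 fully upright against its stop; starts between 0 and 0.3. It stays where it is left: the hinge is stiff, 0.2 N m (about 3 N at the grip point).
- camera: White dome camera loose on the bed: base 74 mm (across the bed) x 64 mm (along it) x 34 mm high, black dome to 76 mm. Origin: centre of its underside, 20 mm above the table. Its y axis points along the bed to the backstop, an aluminium block 3 to 12 mm beyond the camera at the start; the backstop's place differs each time and is not measured.
- jaw: Aluminium jaw block (90 x 24 x 52 mm) between crank head and camera, travelling along its +y. Origin: under the middle of its front face. It carries a black rubber pressure pad (70 x 36 mm) whose face stands 10 mm ahead of the block, backed by a very stiff spring (60 N/mm).
- mouse: Black computer mouse, 105 x 60 x 33 mm, a bystander; origin under its centre.
- screwdriver: Screwdriver lying on the table, a bystander; origin under its middle.
- wheel: Rubber-tyred robot wheel lying flat, 90 mm across, about 37 mm high, a bystander; origin under its centre.

How it is judged:
By the outcome, as a careful person would: the job done as asked, in the order asked, and still so for the second after the job is handed in, with the robot touching nothing.
It also fails if it takes over 67 s, if anything falls off the work surface, if the arm or the gripper's body presses on something with over 40 N, if the wrist force passes 120 N, or if a joint passes its speed limit or range.

## Working session

There is one attempt and no reset: what is moved stays moved. The work goes in short steps, Python scripts to look and compute and a tool call to move; the robot and the scene stay as the last step left them, time stands still between calls to the robot, and variables do not carry over. Pictures are saved under pics/ and viewed, at most 10 in all, crops included, and the job is handed in when it is done.

Besides the shell and the picture viewer there is one more tool, called by a JSON object that holds its "op" and its "data". servo_tool: Moves the arm, as the interface text tells. Its arguments: {"type":"object","properties":{"steps":{"type":"array"},"newtons":{"type":"number"}},"required":["steps"]}

```bash
mkdir -p pics; ls; python3 - <<'E'
from station import ctrl
import cv2,numpy as np
s=ctrl.read_state();print(s)
for n in("top","side"):
    p,d=ctrl.read_camera(n);cv2.imwrite(f"pics/{n}0.png",p[:,:,::-1]);np.save(n+"0.npy",d)
    m=ctrl.camera_model(n);print(n,m)
E
```

```text
pics
{'t': 0.0, 'joint_positions': array([-1.34969784e+00,  1.04704148e-01,  9.64825653e-02,  1.56389580e+00,
       -2.30765832e-05,  1.35313742e+00]), 'qvel': array([ 0.00010538,  0.00148681, -0.00047451,  0.00023844, -0.00079575,
        0.0009407 ]), 'joint_efforts': array([ 3.39772259e-04, -5.56934273e+01,  5.03645682e+01,  1.70266244e-02,
       -1.46108155e-04, -9.55909485e-06]), 'eef_pos': array([ 0.25484765, -0.54286155,  0.25552678]), 'tool_rot': array([ 9.76032632e-01,  2.17623216e-01, -1.26742412e-05, -6.60507182e-04]), 'ft_force': array([-1.08900871, -0.37611107,  0.39266805]), 'torque': array([-0.03441076,  0.00246581, -0.00133439]), 'grasp_force': 0.0, 'grip_width': 0.08514107309137027}
top {'K': array([[482.62373394,   0.        , 324.11897429],
       [  0.        , 482.62373394, 245.68824725],
       [  0.        ,   0.        ,   1.        ]]), 'R': array([[-0.05174996, -0.99863782, -0.00666612],
       [-0.97560162,  0.05198008, -0.21330623],
       [ 0.21336217, -0.00453512, -0.97696265]]), 't': array([0.05585347, 0.57299097, 1.00668521])}
side {'K': array([[517.95325324,   0.        , 328.26793071],
       [  0.        , 517.95325324, 246.85197392],
       [  0.        ,   0.        ,   1.        ]]), 'R': array([[-0.80026014, -0.59921497, -0.02291565],
       [-0.3185863 ,  0.45723056, -0.83032704],
       [ 0.50802213, -0.65717702, -0.55680507]]), 't': array([0.46451592, 0.25083748, 0.91903304])}
```

View pics/top0.png

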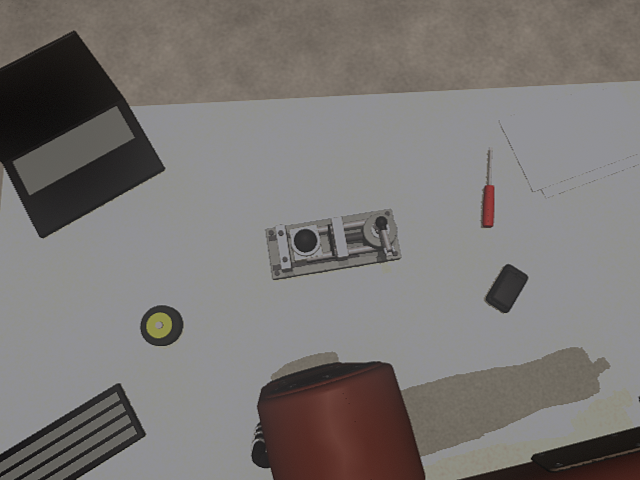

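View pics/side0.png

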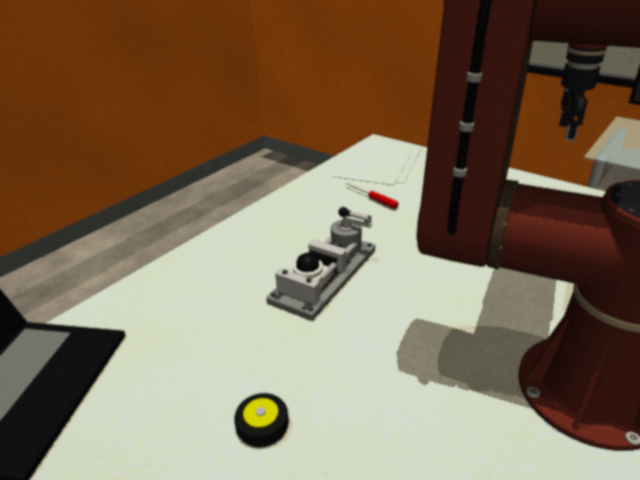

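Top view: the bed lies around (333,243), with the gear head at (381,234), the knob at (381,222), the hinge end near (388,250) and the camera dome at (306,240). Side view: the knob is at (344,212) and the hinge end near (368,220). I'll measure these on enlarged crops.

```bash
cat > h.py <<'E'
import numpy as np,cv2
from station import ctrl
def ray(n,u,v):
    m=ctrl.camera_model(n);R=m["R"];c=-R.T@m["t"]
    d=R.T@np.linalg.inv(m["K"])@[u,v,1.];return c,d
def onz(n,u,v,z):
    c,d=ray(n,u,v);return c+d*(z-c[2])/d[2]
def proj(n,X):
    m=ctrl.camera_model(n);p=m["K"]@(m["R"]@np.array(X)+m["t"]);return p[:2]/p[2]
def tri(a,b):
    (c1,d1),(c2,d2)=ray("top",*a),ray("side",*b)
    s=np.linalg.lstsq(np.stack([d1,-d2],1),c2-c1,rcond=None)[0]
    p,q=c1+s[0]*d1,c2+s[1]*d2;return (p+q)/2,np.linalg.norm(p-q)
E
python3 - <<'E'
from h import *
t=cv2.imread("pics/top0.png");s=cv2.imread("pics/side0.png")
a=cv2.resize(t[200:285,260:405],None,fx=5,fy=5,interpolation=cv2.INTER_CUBIC)
b=cv2.resize(s[195:325,260:385],None,fx=4,fy=4,interpolation=cv2.INTER_CUBIC)
cv2.imwrite("pics/ta.png",a);cv2.imwrite("pics/sa.png",b)
for n,im,(x0,y0,x1,y1) in(("top",t,(260,200,410,290)),("side",s,(260,195,390,325))):
    g=im[y0:y1,x0:x1].max(2);m=(g<45).astype(np.uint8)
    k,l,st,c=cv2.connectedComponentsWithStats(m)
    print(n,[(st[i].tolist(),(c[i]+[x0,y0]).round(1).tolist()) for i in range(1,k) if st[i,4]>15])
E
```

```text
top [([34, 30, 23, 22, 83], [305.2, 241.4])]
side [([80, 14, 9, 8, 52], [343.7, 212.1]), ([37, 56, 40, 20, 465], [313.2, 260.5]), ([63, 74, 15, 19, 50], [331.9, 276.4])]
```

View pics/ta.png

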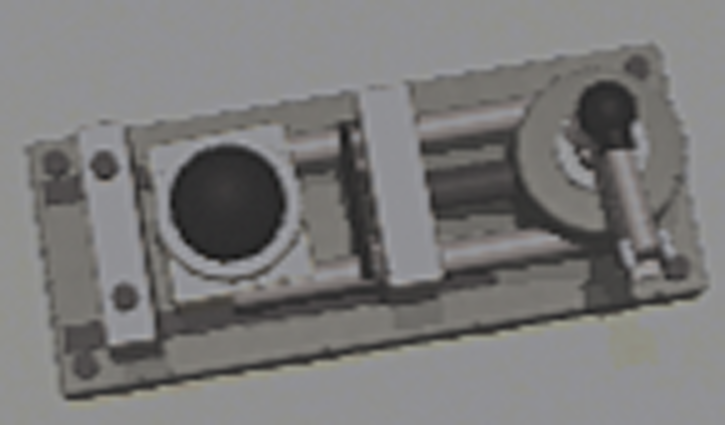

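View pics/sa.png

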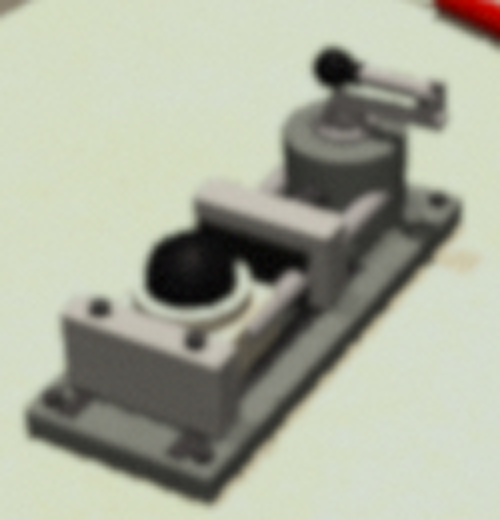

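Top crop: the knob is at full-image pixel (381.0,221.6) and the hinge fork near (387.5,249.5). The bed corners are at crop pixels (28,145), (655,45), (705,290) and (68,397). Side crop: the knob is at (343.4,211.4) and the hinge fork near (368,221).

```bash
python3 - <<'E'
from h import *
np.set_printoptions(precision=4,suppress=True)
T=lambda x,y:(259.6+x/5,199.6+y/5); S=lambda x,y:(259.6+x/4,194.6+y/4)
k,e=tri(T(607,110),S(335,67));print("knob",k,e)
h,e=tri(T(640,250),S(437,101));print("hinge",h,e, onz("top",*T(640,250),.114),onz("side",*S(437,101),.114))
print("dist",np.linalg.norm(h-k))
c=[onz("top",*T(*p),.02) for p in((28,145),(655,45),(705,290),(68,397))]
for p in c:print(p)
u=(c[1]+c[2]-c[0]-c[3]);print("len",np.linalg.norm(u)/2,"ctr",sum(c)/4,"axis",u/np.linalg.norm(u))
# gear top circle: rays
for p in((515,150),(600,65),(690,150),(600,235)):print(onz("top",*T(*p),.078))
d=np.load("top0.npy")
ys,xs=np.mgrid[200:290,260:410];
m=ctrl.camera_model("top");K,R,t=m["K"],m["R"],m["t"]
D=d[200:290,260:410].astype(float);P=np.stack([(xs-K[0,2])/K[0,0]*D,(ys-K[1,2])/K[1,1]*D,D],-1)
W=(P.reshape(-1,3)-t)@R
for lo,hi in((.07,.085),(.09,.102),(.105,.125),(.125,.15)):
    q=W[(W[:,2]>lo)&(W[:,2]<hi)&(W[:,1]<k[1]+.08)];print(lo,len(q),q.mean(0),q.min(0),q.max(0))
    if lo==.07:
        q=q[q[:,1]<k[1]+.045];print(cv2.minEnclosingCircle(q[:,:2].astype(np.float32)))
print(k, [proj("top",k)])
E
```

```text
knob [ 0.6076 -0.0979  0.1167] 0.003033254098286074
hinge [ 0.5457 -0.1091  0.1091] 0.007910126702549699 [ 0.5483 -0.1066  0.114 ] [ 0.5375 -0.1035  0.114 ]
dist 0.06333620341120418
[0.6322 0.1601 0.02  ]
[ 0.6648 -0.1345  0.02  ]
[ 0.5471 -0.1478  0.02  ]
[0.5131 0.145  0.02  ]
len 0.29558190448564825 ctr [0.5893 0.0057 0.02  ] axis [ 0.1126 -0.9936  0.    ]
[ 0.6032 -0.0604  0.078 ]
[ 0.6399 -0.1006  0.078 ]
[ 0.5991 -0.1371  0.078 ]
[ 0.5632 -0.0948  0.078 ]
0.07 678 [ 0.5986 -0.0886  0.0765] [ 0.5494 -0.1366  0.07  ] [ 0.6404 -0.0179  0.0848]
((0.6024399399757385, -0.09859903901815414), 0.03819397836923599)
0.09 81 [ 0.5706 -0.1008  0.0967] [ 0.5393 -0.1181  0.0902] [ 0.6082 -0.0881  0.1019]
0.105 240 [ 0.5775 -0.1032  0.1189] [ 0.5403 -0.1198  0.1058] [ 0.6204 -0.0857  0.1249]
0.125 54 [ 0.6082 -0.0969  0.127 ] [ 0.597  -0.1065  0.125 ] [ 0.6186 -0.0856  0.1311]
[ 0.6076 -0.0979  0.1167] [array([381.3895, 222.2006])]
```

```bash
cat >> h.py <<'E'
from scipy.spatial.transform import Rotation as Ro
def delta(X):
    s=ctrl.read_state();R=Ro.from_quat(s["tool_rot"]).as_matrix();return (R.T@(np.array(X)-s["eef_pos"])*1000).round(1)
E
python3 - <<'E'
from h import *
np.set_printoptions(precision=4,suppress=True)
d=np.load("top0.npy");ys,xs=np.mgrid[200:290,260:410]
m=ctrl.camera_model("top");K,R,t=m["K"],m["R"],m["t"]
D=d[200:290,260:410].astype(float);P=np.stack([(xs-K[0,2])/K[0,0]*D,(ys-K[1,2])/K[1,1]*D,D],-1)
W=(P.reshape(-1,3)-t)@R
W=W[(W[:,1]<-.05)&(W[:,2]<.15)]
q=W[W[:,2]>.106]
for a in np.arange(.535,.625,.01):
    z=q[(q[:,0]>a)&(q[:,0]<=a+.01)];print(round(a,3),len(z),np.median(z,0) if len(z) else "",(z[:,1].min()+z[:,1].max())/2)
print(cv2.fitLine(q[:,:2].astype(np.float32),cv2.DIST_HUBER,0,.01,.01).ravel())
g=W[(W[:,2]>.073)&(W[:,2]<.083)&(W[:,1]<-.055)]
A=np.c_[2*g[:,:2],np.ones(len(g))]
hull=cv2.convexHull(g[:,:2].astype(np.float32))[:,0];A=np.c_[2*hull,np.ones(len(hull))]
c=np.linalg.lstsq(A,(hull**2).sum(1),rcond=None)[0];print("gear",c[:2],np.sqrt(c[2]+c[0]**2+c[1]**2),np.median(g[:,2]))
print(delta([.608,-.0975,.21]))
E
```

```text
0.535 10 [ 0.5437 -0.1022  0.1163] -0.1099674830463855
0.545 46 [ 0.5499 -0.1093  0.1167] -0.1094512531103589
0.555 28 [ 0.5594 -0.107   0.1173] -0.1101633657389908
0.565 29 [ 0.5703 -0.1046  0.1186] -0.10506294543730138
0.575 26 [ 0.5798 -0.1027  0.1198] -0.10368165423685458
0.585 33 [ 0.5896 -0.0997  0.1203] -0.10101888051516059
0.595 53 [ 0.6011 -0.0974  0.1229] -0.09746723235589301
0.605 53 [ 0.6098 -0.0968  0.1257] -0.0977023140247518
0.615 15 [ 0.6173 -0.0966  0.1234] -0.09699541431686176
[ 0.979   0.2039  0.5832 -0.102 ]
gear [ 0.602  -0.0988] 0.03728609088685925 0.07686390381718622
[ 508.9 -253.1   46. ]
```

{"op": "servo_tool", "data": {"steps": [[[100,-50,10],[0,0,0.05],60],[[150,-75,14],[0,0,0.1],60],[[200,-100,18],[0,0,0.15],60],[[250,-125,23],[0,0,0.2],60],[[300,-150,27],[0,0,0.237],60]], "newtons": 30}}

```text
t: 0.72
eef_pos: [0.4488, -0.2969, 0.2307]
tool_rot: [0.995, 0.1, -0.0, -0.0]
ft_force: [0.0, -0.4, -0.7]
grip_width: 0.06
grasp_force: 0.0
```

```bash
python3 - <<'E'
from h import *
print(delta([.609,-.097,.2]),Ro.from_quat(ctrl.read_state()["tool_rot"]).as_matrix().round(3))
E
```

```text
[ 196.8 -164.    30.7] [[ 0.98   0.199 -0.   ]
 [ 0.199 -0.98   0.   ]
 [-0.    -0.    -1.   ]]
```

{"op": "servo_tool", "data": {"steps": [[[45,-38,7],[0,0,0],60],[[90,-75,14],[0,0,0],60],[[135,-112,21],[0,0,0],60],[[175,-146,27],[0,0,0],60],[[197,-164,31],[0,0,0],60]]}}

```text
t: 1.35
eef_pos: [0.6089, -0.0961, 0.1992]
tool_rot: [0.995, 0.102, -0.0, -0.0]
ft_force: [-0.6, -0.9, 0.5]
grip_width: 0.0601
grasp_force: 0.0
```

{"op": "servo_tool", "data": {"steps": [[[0,0,0],[0,0,0],50]]}}

```text
t: 1.48
eef_pos: [0.6084, -0.0967, 0.199]
tool_rot: [0.995, 0.102, -0.001, -0.0]
ft_force: [-0.9, -0.4, 0.6]
grip_width: 0.0505
grasp_force: 0.0
```

```bash
python3 - <<'E'
from h import *
print(delta([.609,-.097,.124]),ctrl.read_state()["qvel"].round(3))
p,d=ctrl.read_camera("side")
b=cv2.resize(p[150:300,270:430,::-1],None,fx=4,fy=4,interpolation=cv2.INTER_CUBIC);cv2.imwrite("pics/s1.png",b)
E
```

```text
[ 0.7  0.5 75. ] [-0.045 -0.029 -0.016  0.008 -0.012 -0.024]
```

View pics/s1.png

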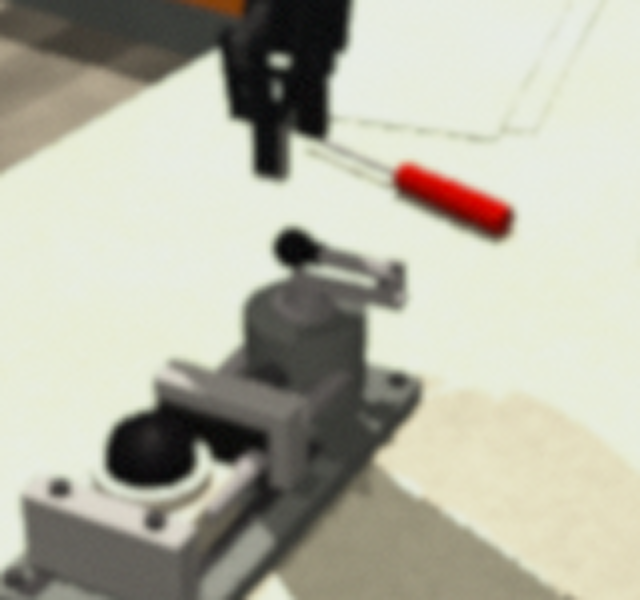

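The fingers, at crop (270,150) and (312,130), hang straight above the knob at (295,247), and the way down is clear.

{"op": "servo_tool", "data": {"steps": [[[1,0,35],[0,0,0],50],[[1,0,60],[0,0,0],50],[[1,0,75],[0,0,0],50],[[1,0,75],[0,0,0],30],[[1,0,75],[0,0,0],20]], "newtons": 30}}

```text
t: 2.15
eef_pos: [0.6086, -0.098, 0.1258]
tool_rot: [0.995, 0.101, -0.0, -0.001]
ft_force: [-1.2, 2.8, -3.8]
grip_width: 0.0237
grasp_force: 29.5
```

{"op": "servo_tool", "data": {"steps": [[[0,0,0],[0,0,0],15],[[0,0,0],[0,0,0],15],[[0,0,0],[0,0,0],15]]}}

```text
t: 2.52
eef_pos: [0.6087, -0.098, 0.1257]
tool_rot: [0.995, 0.101, -0.0, -0.0]
ft_force: [-4.3, 3.7, -0.8]
grip_width: 0.024
grasp_force: 29.7
```

{"op": "servo_tool", "data": {"steps": [[[-1,0,-9],[0,0,0],15],[[-4,0,-18],[0,0,0],15],[[-9,0,-27],[0,0,0],15],[[-14,0,-35],[0,0,0],15],[[-14,0,-35],[0,0,0],15]], "newtons": 40}}

```text
t: 3.15
eef_pos: [0.5946, -0.101, 0.1612]
tool_rot: [0.995, 0.101, -0.0, -0.0]
ft_force: [-4.4, 5.8, -2.6]
grip_width: 0.0234
grasp_force: 40.3
```

```bash
python3 - <<'E'
from h import *
s=ctrl.read_state();print(s["ft_force"],s["torque"])
p,d=ctrl.read_camera("side")
b=cv2.resize(p[150:280,290:420,::-1],None,fx=4,fy=4,interpolation=cv2.INTER_CUBIC);cv2.imwrite("pics/s2.png",b)
E
```

```text
[-4.44932051  5.75934106 -2.59232516] [1.12533961 0.92200411 0.01471366]
```

View pics/s2.png

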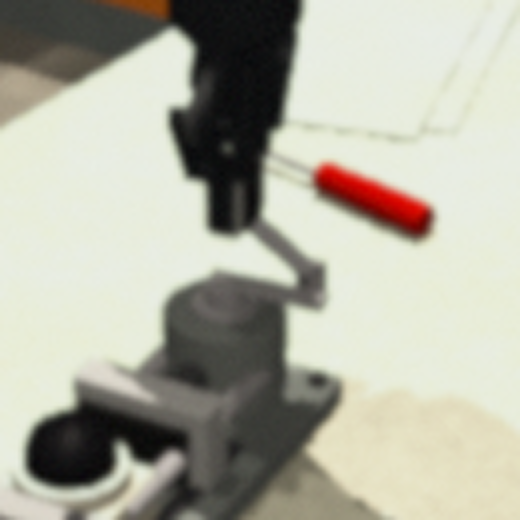

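The handle is about halfway up, with the knob in the fingers at crop (232,205) and the hinge at (312,285). I'll continue the arc.

{"op": "servo_tool", "data": {"steps": [[[-9,0,-9],[0,0,0],15],[[-19,0,-15],[0,0,0],15],[[-31,0,-20],[0,0,0],15],[[-40,0,-21.5],[0,0,0],15],[[-48,0,-22],[0,0,0],15]]}}

```text
t: 3.82
eef_pos: [0.5491, -0.1104, 0.1839]
tool_rot: [0.995, 0.101, 0.002, -0.0]
ft_force: [1.3, 10.2, -6.7]
grip_width: 0.0225
grasp_force: 40.0
```

{"op": "servo_tool", "data": {"steps": [[[0,0,0],[0,0,0],15],[[0,0,0],[0,0,0],15]]}}

```text
t: 4.08
eef_pos: [0.5482, -0.1103, 0.1834]
tool_rot: [0.995, 0.101, 0.001, -0.0]
ft_force: [-3.1, 7.3, -0.5]
grip_width: 0.0225
grasp_force: 39.1
```

{"op": "servo_tool", "data": {"steps": [[[-2,0,0],[0,0,0],15],[[-2,0,0],[0,0,0],15]]}}

```text
t: 4.32
eef_pos: [0.547, -0.1105, 0.1836]
tool_rot: [0.995, 0.101, 0.001, -0.0]
ft_force: [2.2, 8.3, -1.9]
grip_width: 0.0224
grasp_force: 39.1
```

{"op": "servo_tool", "data": {"steps": [[[-2,0,0],[0,0,0],15],[[-2,0,0],[0,0,0],15]]}}

```text
t: 4.58
eef_pos: [0.5453, -0.111, 0.1837]
tool_rot: [0.995, 0.101, 0.002, -0.0]
ft_force: [2.4, 8.7, -2.2]
grip_width: 0.0228
grasp_force: 39.2
```

{"op": "servo_tool", "data": {"steps": [[[-2,0,0],[0,0,0],15],[[-2,0,0],[0,0,0],15]]}}

```text
t: 4.82
eef_pos: [0.5431, -0.1119, 0.1838]
tool_rot: [0.995, 0.101, 0.001, 0.0]
ft_force: [0.7, 7.0, -1.7]
grip_width: 0.0219
grasp_force: 38.1
```

{"op": "servo_tool", "data": {"steps": [[[-2,0,0],[0,0,0],15],[[-2,0,0],[0,0,0],15]]}}

```text
t: 5.08
eef_pos: [0.5415, -0.1123, 0.1839]
tool_rot: [0.995, 0.101, 0.002, 0.0]
ft_force: [1.9, 7.6, -1.7]
grip_width: 0.0218
grasp_force: 38.0
```

```bash
python3 - <<'E'
from h import *
s=ctrl.read_state();print(s["ft_force"],s["torque"],s["eef_pos"])
p,d=ctrl.read_camera("side");q,d=ctrl.read_camera("top")
b=cv2.resize(p[170:260,310:400,::-1],None,fx=6,fy=6,interpolation=cv2.INTER_CUBIC)
cv2.imwrite("pics/s3.png",b)
E
```

```text
[ 1.89064383  7.62442776 -1.67777868] [ 1.06939668 -0.72342389  0.08620557] [ 0.54149902 -0.11230537  0.18389575]
```

View pics/s3.png

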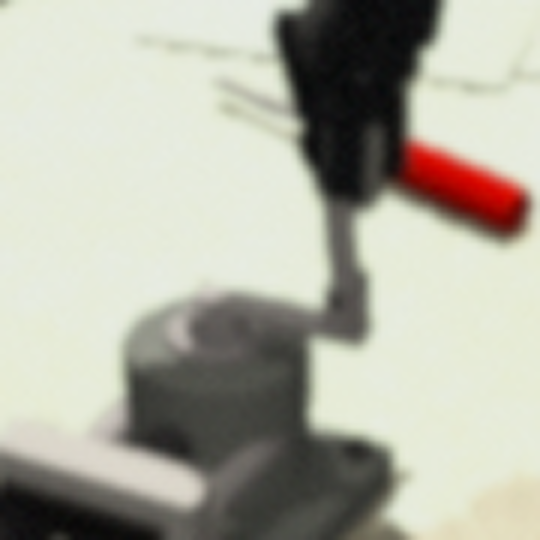

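The stem runs from (350,290) up to (340,200) in the crop, so it is nearly upright but still leaning slightly inward. I'll keep pushing to the stop.

{"op": "servo_tool", "data": {"steps": [[[-2,0,0],[0,0,0],15],[[-4,0,0],[0,0,0],15]]}}

```text
t: 5.42
eef_pos: [0.5377, -0.1127, 0.1845]
tool_rot: [0.995, 0.101, 0.002, -0.0]
ft_force: [2.8, 8.9, 2.4]
grip_width: 0.0201
grasp_force: 35.3
```

{"op": "servo_tool", "data": {"steps": [[[-2,0,0],[0,0,0],15],[[-2,0,0],[0,0,0],15]]}}

```text
t: 5.68
eef_pos: [0.5354, -0.1133, 0.1847]
tool_rot: [0.995, 0.101, 0.002, 0.0]
ft_force: [-1.6, 7.9, 4.8]
grip_width: 0.0187
grasp_force: 33.4
```

```bash
python3 - <<'E'
from h import *
s=ctrl.read_state();print(s["ft_force"],s["torque"],s["eef_pos"])
for h in ([.548,-.1095],):
    for z in(.114,.145,.176):print((proj("side",[*h,z])-[310,170])*6)
print(proj("side",[*s["eef_pos"][:2],s["eef_pos"][2]-.006])*6-np.array([310,170])*6)
E
```

```text
[-1.60534457  7.88798641  4.81968448] [1.59216281 0.12660616 0.12238457] [ 0.53539536 -0.1132789   0.18468249]
[338.90200453 284.655451  ]
[340.3743966 214.7957743]
[341.8901813  142.87727438]
[375.7253101  141.56092862]
```

The opening has shrunk to 18.7 mm, so the fingers are slipping outward off the ball. I'll open, lift clear and measure the handle.

{"op": "servo_tool", "data": {"steps": [[[0,0,0],[0,0,0],30],[[0,0,0],[0,0,0],50],[[0,0,-25],[0,0,0],50],[[0,0,-60],[0,0,0],50],[[0,0,-100],[0,0,0],50]]}}

```text
t: 6.3
eef_pos: [0.5344, -0.1139, 0.2833]
tool_rot: [0.995, 0.101, -0.0, 0.0]
ft_force: [0.1, -1.1, -0.2]
grip_width: 0.0499
grasp_force: 0.0
```

{"op": "servo_tool", "data": {"steps": [[[-50,0,0],[0,0,0],50],[[-100,0,0],[0,0,0],50],[[-130,0,0],[0,0,0],50]]}}

```text
t: 6.68
eef_pos: [0.4058, -0.1403, 0.2827]
tool_rot: [0.995, 0.1, 0.0, 0.001]
ft_force: [0.2, 0.5, 0.3]
grip_width: 0.0501
grasp_force: 0.0
```

```bash
python3 - <<'E'
from h import *
p,d=ctrl.read_camera("side");q,dt=ctrl.read_camera("top")
cv2.imwrite("pics/sf.png",p[:,:,::-1]);cv2.imwrite("pics/tf.png",q[:,:,::-1]);np.save("tf.npy",dt)
b=cv2.resize(p[170:260,310:400,::-1],None,fx=6,fy=6,interpolation=cv2.INTER_CUBIC)
a=cv2.resize(q[200:290,350:410,::-1],None,fx=6,fy=6,interpolation=cv2.INTER_CUBIC)
cv2.imwrite("pics/st4.png",np.hstack([b[:,:420],a]))
s=ctrl.read_state();print(s["ft_force"])
E
```

```text
[-0.03117645 -0.48454408  0.50554993]
```

View pics/st4.png

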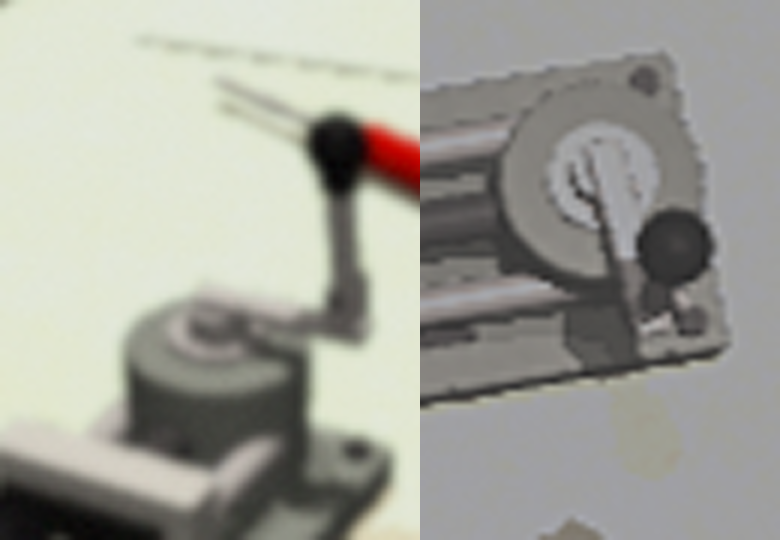

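Side half: the knob is at (338,152) with the stem below it, nearly vertical down to (350,310). Top half: the knob is at (674,246), i.e. (254,246) in its own crop. I'll triangulate it.

```bash
python3 - <<'E'
from h import *
np.set_printoptions(precision=4,suppress=True)
t,s=cv2.imread("pics/tf.png"),cv2.imread("pics/sf.png")
out=[]
for im,(x0,y0,x1,y1),th in((t,(380,230,402,252),70),(s,(358,186,376,204),70)):
    m=(im[y0:y1,x0:x1].max(2)<th).astype(np.uint8);k,l,st,c=cv2.connectedComponentsWithStats(m)
    i=1+st[1:,4].argmax();print(st[i],c[i]+[x0,y0])
a=(349.6+254/6,199.6+246/6);b=(309.6+338/6,169.6+152/6)
k,e=tri(a,b);print("knob",k,e,onz("top",*a,.176),onz("side",*b,.176))
d=np.load("tf.npy");m=ctrl.camera_model("top");K,R,tt=m["K"],m["R"],m["t"]
ys,xs=np.mgrid[225:265,375:410];D=d[225:265,375:410].astype(float)
W=(np.stack([(xs-K[0,2])/K[0,0]*D,(ys-K[1,2])/K[1,1]*D,D],-1).reshape(-1,3)-tt)@R
q=W[(W[:,2]>.155)&(W[:,2]<.22)];print(len(q),(q.min(0)+q.max(0))/2,q.max(0))
A=np.c_[2*q,np.ones(len(q))];c=np.linalg.lstsq(A,(q**2).sum(1),rcond=None)[0];print("sph",c[:3],np.sqrt(c[3]+(c[:3]**2).sum()))
print(delta([.55,-.108,.283]))
E
```

```text
[  6   5  13  17 136] [391.5221 241.75  ]
[ 4  4  9 13 89] [366.0674 195.4157]
knob [ 0.5527 -0.1094  0.172 ] 0.003423501419711431 [ 0.5534 -0.1081  0.176 ] [ 0.547  -0.1037  0.176 ]
134 [ 0.5528 -0.1079  0.1796] [ 0.5651 -0.0962  0.1897]
sph [ 0.5528 -0.1086  0.1766] 0.01170449309017074
[147.9  -3.2   0.2]
```

{"op": "servo_tool", "data": {"steps": [[[50,-1,0],[0,0,0],50],[[100,-2,0],[0,0,0],50],[[151,-2.5,0],[0,0,0],50],[[151,-2.5,50],[0,0,0],50],[[151,-2.5,80],[0,0,0],50]]}}

```text
t: 7.4
eef_pos: [0.5554, -0.1065, 0.1996]
tool_rot: [0.995, 0.101, -0.001, -0.0]
ft_force: [-1.0, 0.4, -0.0]
grip_width: 0.0501
grasp_force: 0.0
```

{"op": "servo_tool", "data": {"steps": [[[0,0,20],[0,0,0],50],[[0,0,20],[0,0,0],35],[[0,0,20],[0,0,0],15],[[0,0,20],[0,0,0],15],[[0,0,20],[0,0,0],15]], "newtons": 40}}

```text
t: 8.02
eef_pos: [0.5551, -0.1075, 0.1832]
tool_rot: [0.995, 0.101, 0.001, 0.001]
ft_force: [0.3, -2.7, 1.4]
grip_width: 0.0235
grasp_force: 39.9
```

{"op": "servo_tool", "data": {"steps": [[[0,0,0],[0,0,0],15],[[-2,0,0],[0,0,0],15],[[-4,0,0],[0,0,0],15],[[-4,0,0],[0,0,0],15]], "newtons": 80}}

```text
t: 8.52
eef_pos: [0.5521, -0.1081, 0.1834]
tool_rot: [0.995, 0.101, 0.002, 0.001]
ft_force: [5.5, -2.8, 5.0]
grip_width: 0.0226
grasp_force: 78.1
```

{"op": "servo_tool", "data": {"steps": [[[-2,0,0],[0,0,0],15],[[-3,0,0],[0,0,0],15],[[-3,0,0],[0,0,0],15]]}}

```text
t: 8.9
eef_pos: [0.5496, -0.1086, 0.1835]
tool_rot: [0.995, 0.101, 0.002, 0.001]
ft_force: [7.4, -1.9, 4.9]
grip_width: 0.0219
grasp_force: 78.1
```

{"op": "servo_tool", "data": {"steps": [[[-2,0,0],[0,0,0],15],[[-2,0,0],[0,0,0],15]]}}

```text
t: 9.15
eef_pos: [0.5486, -0.1088, 0.1835]
tool_rot: [0.995, 0.101, 0.004, 0.0]
ft_force: [13.9, 0.9, -0.3]
grip_width: 0.0222
grasp_force: 78.4
```

```bash
python3 - <<'E'
import numpy as np
R=56
for a0 in np.arange(0,6.3,.8):
    print(round(a0,1),[[float(round(R*(np.cos(a0)-np.cos(a)),1)),float(round(-R*(np.sin(a)-np.sin(a0)),1))] for a in a0+np.array([.2,.4,.6,.8])])
E
```

```text
0.0 [[1.1, -11.1], [4.4, -21.8], [9.8, -31.6], [17.0, -40.2]]
0.8 [[8.8, -7.0], [18.7, -12.0], [29.5, -15.0], [40.7, -15.8]]
1.6 [[11.1, 1.4], [21.7, 5.1], [31.3, 10.7], [39.7, 18.2]]
2.4 [[6.7, 9.0], [11.5, 19.1], [14.1, 29.9], [14.6, 41.1]]
3.2 [[-1.8, 11.0], [-5.7, 21.5], [-11.6, 31.0], [-19.3, 39.1]]
4.0 [[-9.1, 6.4], [-19.4, 10.9], [-30.3, 13.3], [-41.5, 13.4]]
4.8 [[-11.0, -2.1], [-21.3, -6.3], [-30.6, -12.5], [-38.5, -20.4]]
5.6 [[-6.2, -9.3], [-10.3, -19.7], [-12.4, -30.7], [-12.2, -41.9]]
```

{"op": "servo_tool", "data": {"steps": [[[2.4,-11,0],[0,0,0],15],[[5.7,-22,0],[0,0,0],15],[[11,-31.5,0],[0,0,0],15],[[18.3,-40,0],[0,0,0],15]]}}

```text
t: 9.65
eef_pos: [0.5571, -0.0676, 0.1834]
tool_rot: [0.995, 0.1, 0.001, 0.002]
ft_force: [3.8, -12.4, 3.8]
grip_width: 0.0225
grasp_force: 78.7
```

```bash
cat >> h.py <<'E'
def st(C=(.6029,-.0978)):
    s=ctrl.read_state();p=s["eef_pos"][:2]-np.array(C);r=np.hypot(*p);a=np.arctan2(p[1],p[0])
    er=p/r;et=np.array([er[1],-er[0]]);f=s["ft_force"]
    a=(np.pi+.201-a)%(2*np.pi)
    print("a %.3f r %.1f Fr %.1f Ft(cw) %.1f Fz %.1f grip %.1f w %.1f t %.2f"%(a,r*1e3,f[:2]@er,f[:2]@et,f[2],s["grasp_force"],s["grip_width"]*1e3,s["t"]),s["torque"].round(2),s["eef_pos"].round(4))
E
python3 -c "from h import *;st()"
```

```text
a 0.784 r 54.8 Fr -10.0 Ft(cw) -8.3 Fz 3.8 grip 78.7 w 22.5 t 9.65 [-2.81 -1.04  0.11] [ 0.5571 -0.0676  0.1834]
```

{"op": "servo_tool", "data": {"steps": [[[9,-7,0],[0,0,0],15],[[18.5,-12,0],[0,0,0],15],[[29.5,-15,0],[0,0,0],15],[[40.5,-16,0],[0,0,0],15]]}}

```text
t: 10.15
eef_pos: [0.592, -0.0433, 0.1832]
tool_rot: [0.995, 0.1, -0.0, 0.002]
ft_force: [-6.8, -9.7, 9.9]
grip_width: 0.0226
grasp_force: 79.3
```

```bash
python3 -c "from h import *;st()"
```

```text
a 1.575 r 55.6 Fr -8.2 Ft(cw) -8.5 Fz 9.9 grip 79.3 w 22.6 t 10.15 [-1.96  1.26  0.06] [ 0.592  -0.0433  0.1832]
```

{"op": "servo_tool", "data": {"steps": [[[11,1.5,-0.3],[0,0,0],15],[[21.5,5,-0.6],[0,0,0],15],[[31,10.5,-0.6],[0,0,0],15],[[39.5,18,-0.6],[0,0,0],15]]}}

```text
t: 10.65
eef_pos: [0.6336, -0.0506, 0.1833]
tool_rot: [0.995, 0.101, -0.001, -0.001]
ft_force: [-8.8, 2.5, 9.0]
grip_width: 0.0223
grasp_force: 79.4
```

```bash
python3 -c "from h import *;st()"
```

```text
a 2.349 r 56.3 Fr -2.7 Ft(cw) -8.8 Fz 9.0 grip 79.4 w 22.3 t 10.65 [1.02 1.59 0.01] [ 0.6336 -0.0506  0.1833]
```

{"op": "servo_tool", "data": {"steps": [[[7.5,9,-0.5],[0,0,0],15],[[12.5,19,-0.5],[0,0,0],15],[[15.5,30,-0.5],[0,0,0],15],[[16,41,-0.5],[0,0,0],15]]}}

```text
t: 11.15
eef_pos: [0.6585, -0.0865, 0.1836]
tool_rot: [0.995, 0.102, 0.0, -0.002]
ft_force: [-1.7, 9.4, 4.2]
grip_width: 0.0224
grasp_force: 79.1
```

```bash
python3 -c "from h import *;st()"
```

```text
a 3.141 r 56.7 Fr 0.2 Ft(cw) -9.5 Fz 4.2 grip 79.1 w 22.4 t 11.15 [2.26 0.07 0.01] [ 0.6585 -0.0865  0.1836]
```

```bash
python3 - <<'E'
import numpy as np
R=56
for a0 in np.arange(3.2,7.5,.3):
    print(round(a0,1),[[float(round(R*(np.cos(a0)-np.cos(a)),1)),float(round(-R*(np.sin(a)-np.sin(a0)),1))] for a in a0+np.array([.1,.2,.3])], "out",(-np.cos(a0)).round(2),-np.sin(a0).round(2))
E
```

```text
3.2 [[-0.6, 5.6], [-1.8, 11.0], [-3.5, 16.4]] out 1.0 0.06
3.5 [[-2.2, 5.1], [-4.9, 10.0], [-8.1, 14.6]] out 0.94 0.35
3.8 [[-3.6, 4.3], [-7.7, 8.1], [-12.1, 11.6]] out 0.79 0.61
4.1 [[-4.7, 3.0], [-9.7, 5.5], [-15.0, 7.5]] out 0.57 0.82
4.4 [[-5.4, 1.5], [-10.9, 2.4], [-16.5, 2.7]] out 0.31 0.95
4.7 [[-5.6, -0.2], [-11.1, -1.0], [-16.6, -2.3]] out 0.01 1.0
5.0 [[-5.3, -1.9], [-10.4, -4.2], [-15.2, -7.1]] out -0.28 0.96
5.3 [[-4.5, -3.3], [-8.6, -7.1], [-12.4, -11.3]] out -0.55 0.83
5.6 [[-3.3, -4.5], [-6.2, -9.3], [-8.5, -14.4]] out -0.78 0.63
5.9 [[-1.8, -5.3], [-3.1, -10.7], [-3.9, -16.3]] out -0.93 0.37
6.2 [[-0.2, -5.6], [0.2, -11.2], [1.1, -16.7]] out -1.0 0.08
6.5 [[1.5, -5.4], [3.5, -10.6], [6.0, -15.6]] out -0.98 -0.22
6.8 [[3.0, -4.7], [6.5, -9.1], [10.4, -13.2]] out -0.87 -0.49
7.1 [[4.3, -3.6], [8.9, -6.8], [13.8, -9.5]] out -0.68 -0.73
7.4 [[5.1, -2.2], [10.5, -3.9], [16.0, -5.0]] out -0.44 -0.9
```

{"op": "servo_tool", "data": {"steps": [[[0.5,5.5,0],[0,0,0],15],[[-0.5,11,0],[0,0,0],15],[[-1.5,16.5,0],[0,0,0],15],[[-1.5,16.5,0],[0,0,0],15]]}}

```text
t: 11.65
eef_pos: [0.6598, -0.1033, 0.1835]
tool_rot: [0.995, 0.101, -0.0, -0.002]
ft_force: [-3.2, 7.8, 5.3]
grip_width: 0.0222
grasp_force: 79.4
```

```bash
python3 -c "from h import *;st()"
```

```text
a 3.439 r 57.1 Fr -3.9 Ft(cw) -7.4 Fz 5.3 grip 79.4 w 22.2 t 11.65 [ 1.64  0.47 -0.07] [ 0.6598 -0.1033  0.1835]
```

{"op": "servo_tool", "data": {"steps": [[[-1.7,5.5,0],[0,0,0],15],[[-4.2,10.5,0],[0,0,0],15],[[-7.5,15,0],[0,0,0],15],[[-7.5,15,0],[0,0,0],15]]}}

```text
t: 12.15
eef_pos: [0.6557, -0.1193, 0.1835]
tool_rot: [0.995, 0.101, 0.0, -0.002]
ft_force: [-0.9, 7.3, 4.9]
grip_width: 0.0225
grasp_force: 79.3
```

```bash
sed -i 's/C=(.6029,-.0978)/C=(.6044,-.0978)/' h.py; python3 -c "from h import *;st()
p,_=ctrl.read_camera('side');q,_=ctrl.read_camera('top')
b=cv2.resize(p[170:320,260:400,::-1],None,fx=3,fy=3,interpolation=cv2.INTER_CUBIC)
a=cv2.resize(q[200:290,260:350,::-1],None,fx=4,fy=4,interpolation=cv2.INTER_CUBIC)
cv2.imwrite('pics/m5.png',np.hstack([b,cv2.copyMakeBorder(a,0,90,0,0,cv2.BORDER_CONSTANT)]))"
```

```text
a 3.739 r 55.7 Fr -3.6 Ft(cw) -6.4 Fz 4.9 grip 79.3 w 22.5 t 12.15 [ 1.79  0.03 -0.01] [ 0.6557 -0.1193  0.1835]
```

View pics/m5.png

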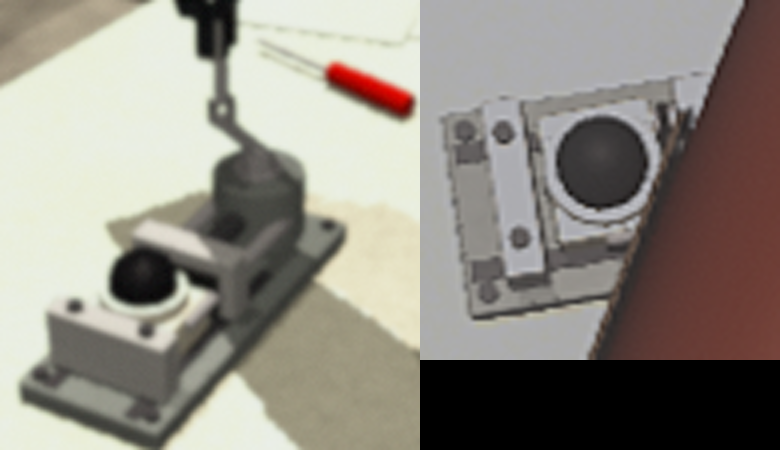

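The handle stands upright in the fingers: hinge at (222,108), fingers at (215,40). The pad is close to the camera, and a gap to the backstop still remains. I'll continue in small steps, reading the force while moving.

{"op": "servo_tool", "data": {"steps": [[[-3.5,4.5,0],[0,0,0],15],[[-7.5,8.5,0],[0,0,0],15],[[-12,12,0],[0,0,0],15]]}}

```text
t: 12.62
eef_pos: [0.6471, -0.1332, 0.1836]
tool_rot: [0.995, 0.102, 0.001, -0.002]
ft_force: [4.4, 9.8, 2.6]
grip_width: 0.0228
grasp_force: 79.1
```

```bash
python3 -c "from h import *;st()"
```

```text
a 4.034 r 55.5 Fr -2.8 Ft(cw) -10.4 Fz 2.6 grip 79.1 w 22.8 t 12.62 [ 2.08 -0.9   0.02] [ 0.6471 -0.1332  0.1836]
```

{"op": "servo_tool", "data": {"steps": [[[-4.7,3.2,0],[0,0,0],15],[[-9.7,6,0],[0,0,0],15],[[-15,8,0],[0,0,0],15]]}}

```text
t: 13.0
eef_pos: [0.6345, -0.1444, 0.1836]
tool_rot: [0.995, 0.102, 0.002, -0.002]
ft_force: [6.5, 7.1, 1.9]
grip_width: 0.0225
grasp_force: 79.1
```

```bash
python3 -c "from h import *;st()"
```

```text
a 4.340 r 55.5 Fr -2.5 Ft(cw) -9.3 Fz 1.9 grip 79.1 w 22.5 t 13.00 [ 1.74 -1.47 -0.02] [ 0.6345 -0.1444  0.1836]
```

{"op": "servo_tool", "data": {"steps": [[[-5.2,2,0],[0,0,0],15],[[-10.7,3.5,0],[0,0,0],15],[[-16.5,4,0],[0,0,0],15]]}}

```text
t: 13.38
eef_pos: [0.6192, -0.1516, 0.1836]
tool_rot: [0.995, 0.102, 0.002, -0.002]
ft_force: [7.1, 7.2, 2.3]
grip_width: 0.0222
grasp_force: 79.0
```

```bash
python3 -c "from h import *;st()"
```

```text
a 4.644 r 55.8 Fr -5.0 Ft(cw) -8.8 Fz 2.3 grip 79.0 w 22.2 t 13.38 [ 1.85 -1.65 -0.07] [ 0.6192 -0.1516  0.1836]
```

{"op": "servo_tool", "data": {"steps": [[[-5.5,0,0],[0,0,0],15],[[-11,-0.8,0],[0,0,0],15],[[-16.5,-2,0],[0,0,0],15]]}}

```text
t: 13.75
eef_pos: [0.603, -0.1536, 0.1837]
tool_rot: [0.995, 0.101, 0.002, -0.001]
ft_force: [9.9, 5.1, 0.2]
grip_width: 0.0225
grasp_force: 78.7
```

```bash
python3 -c "from h import *;st()"
```

```text
a 4.938 r 55.8 Fr -5.4 Ft(cw) -9.8 Fz 0.2 grip 78.7 w 22.5 t 13.75 [ 1.09 -2.13 -0.1 ] [ 0.603  -0.1536  0.1837]
```

{"op": "servo_tool", "data": {"steps": [[[-5.3,-1.9,0],[0,0,0],15],[[-10.5,-4.2,0],[0,0,0],15],[[-15.2,-7,0],[0,0,0],15]]}}

```text
t: 14.12
eef_pos: [0.5868, -0.1507, 0.1837]
tool_rot: [0.995, 0.101, 0.002, -0.0]
ft_force: [9.5, -0.1, 0.2]
grip_width: 0.0224
grasp_force: 78.7
```

```bash
python3 -c "from h import *;st()"
```

```text
a 5.235 r 55.7 Fr -2.9 Ft(cw) -9.0 Fz 0.2 grip 78.7 w 22.4 t 14.12 [ 0.15 -2.14 -0.02] [ 0.5868 -0.1507  0.1837]
```

{"op": "servo_tool", "data": {"steps": [[[-5.2,-2.7,0],[0,0,0],15],[[-9.4,-6.5,0],[0,0,0],15],[[-13.2,-10.7,0],[0,0,0],15]]}}

```text
t: 14.5
eef_pos: [0.5718, -0.1431, 0.1837]
tool_rot: [0.995, 0.101, 0.002, 0.0]
ft_force: [10.1, -1.9, -1.3]
grip_width: 0.0225
grasp_force: 78.7
```

```bash
python3 -c "from h import *;st()"
```

```text
a 5.536 r 55.8 Fr -4.4 Ft(cw) -9.3 Fz -1.3 grip 78.7 w 22.5 t 14.50 [-0.31 -2.29  0.04] [ 0.5718 -0.1431  0.1837]
```

{"op": "servo_tool", "data": {"steps": [[[-3.3,-4.5,0],[0,0,0],15],[[-6.2,-9.3,0],[0,0,0],15],[[-8.7,-14.4,0],[0,0,0],15]]}}

```text
t: 14.88
eef_pos: [0.5604, -0.1319, 0.1838]
tool_rot: [0.995, 0.101, 0.002, 0.001]
ft_force: [10.9, -7.8, -2.9]
grip_width: 0.0225
grasp_force: 78.6
```

```bash
python3 -c "from h import *;st()"
```

```text
a 5.825 r 55.7 Fr -3.8 Ft(cw) -12.9 Fz -2.9 grip 78.6 w 22.5 t 14.88 [-1.65 -2.21  0.04] [ 0.5604 -0.1319  0.1838]
```

{"op": "servo_tool", "data": {"steps": [[[0,0,0],[0,0,0],15]]}}

```text
t: 15.0
eef_pos: [0.5602, -0.1316, 0.1837]
tool_rot: [0.995, 0.101, 0.002, 0.001]
ft_force: [7.0, -4.9, -1.7]
grip_width: 0.0223
grasp_force: 78.7
```

```bash
python3 -c "from h import *;st()"
```

```text
a 5.831 r 55.7 Fr -2.6 Ft(cw) -8.2 Fz -1.7 grip 78.7 w 22.3 t 15.00 [-1.03 -1.86  0.05] [ 0.5602 -0.1316  0.1837]
```

{"op": "servo_tool", "data": {"steps": [[[-0.7,-1.6,0],[0,0,0],15],[[-1.3,-3.2,0],[0,0,0],15]]}}

```text
t: 15.25
eef_pos: [0.5587, -0.1295, 0.1838]
tool_rot: [0.995, 0.101, 0.002, 0.002]
ft_force: [10.0, -8.5, -3.3]
grip_width: 0.0222
grasp_force: 78.7
```

```bash
python3 -c "from h import *;st()"
```

```text
a 5.878 r 55.6 Fr -3.3 Ft(cw) -12.7 Fz -3.3 grip 78.7 w 22.2 t 15.25 [-1.94 -2.3   0.03] [ 0.5587 -0.1295  0.1838]
```

{"op": "servo_tool", "data": {"steps": [[[-0.4,-1.3,0],[0,0,0],15],[[-0.8,-2.8,0],[0,0,0],15]]}}

```text
t: 15.5
eef_pos: [0.5573, -0.1272, 0.1838]
tool_rot: [0.995, 0.1, 0.002, 0.002]
ft_force: [7.8, -11.2, -3.9]
grip_width: 0.0226
grasp_force: 78.7
```

```bash
python3 -c "from h import *;st()"
```

```text
a 5.926 r 55.6 Fr -0.8 Ft(cw) -13.6 Fz -3.9 grip 78.7 w 22.6 t 15.50 [-2.22 -2.11  0.04] [ 0.5573 -0.1272  0.1838]
```

Stiffness has clearly risen, from 9.1 to 13.6 N, which is about 50 N of squeeze. I'll press the handle outward to seat it on its stop, then release.

{"op": "servo_tool", "data": {"steps": [[[-1.2,0.8,0],[0,0,0],15],[[-2.3,1.6,0],[0,0,0],15],[[-2.3,1.6,0],[0,0,0],15]]}}

```text
t: 15.88
eef_pos: [0.5564, -0.1278, 0.1837]
tool_rot: [0.995, 0.101, 0.003, 0.0]
ft_force: [16.4, -2.8, -5.4]
grip_width: 0.0222
grasp_force: 78.7
```

```bash
python3 -c "from h import *;st()"
```

```text
a 5.926 r 56.7 Fr -12.4 Ft(cw) -11.1 Fz -5.4 grip 78.7 w 22.2 t 15.88 [-0.47 -3.58  0.02] [ 0.5564 -0.1278  0.1837]
```

{"op": "servo_tool", "data": {"steps": [[[0,0,0],[0,0,0],30],[[0,0,0],[0,0,0],50],[[0,0,0],[0,0,0],55],[[0,0,-30],[0,0,0],55],[[0,0,-80],[0,0,0],55]]}}

```text
t: 16.5
eef_pos: [0.5525, -0.127, 0.2622]
tool_rot: [0.995, 0.101, -0.002, -0.001]
ft_force: [0.7, 0.3, -0.7]
grip_width: 0.0554
grasp_force: 0.0
```

{"op": "servo_tool", "data": {"steps": [[[0,0,-20],[0,0,0],55],[[-60,20,-20],[0,0,0],55],[[-110,40,-20],[0,0,0],55],[[-110,90,-20],[0,0,0],55],[[-110,140,-20],[0,0,0],55]]}}

```text
t: 17.12
eef_pos: [0.4734, -0.2879, 0.2838]
tool_rot: [0.995, 0.101, 0.0, 0.0]
ft_force: [0.9, 0.1, 0.0]
grip_width: 0.0548
grasp_force: 0.0
```

```bash
python3 -c "from h import *
print(ctrl.read_state()['ft_force'])
p,_=ctrl.read_camera('side');q,_=ctrl.read_camera('top')
b=cv2.resize(p[170:320,260:400,::-1],None,fx=3,fy=3,interpolation=cv2.INTER_CUBIC)
a=cv2.resize(q[200:290,260:405,::-1],None,fx=2.5,fy=2.5,interpolation=cv2.INTER_CUBIC)
cv2.imwrite('pics/e.png',np.hstack([b,cv2.copyMakeBorder(a,0,225,0,0,cv2.BORDER_CONSTANT)]))"
```

```text
[0.92453235 0.12981255 0.0273253 ]
```

View pics/e.png

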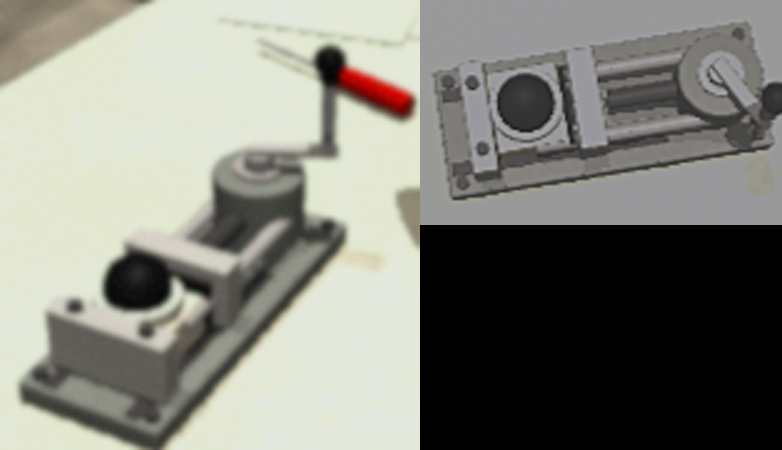

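The final view shows the knob at (330,62) straight above the hinge at (330,148). In the top half, the camera sits against the backstop at (490,110), with the pad against its other side at (567,100). The gripper is clear of everything.

```bash
python3 -c "from station import ctrl;print(ctrl.close_job())"
```

```text
the job is handed in; nothing more can be done
None
```

The job is handed in: I folded the handle upright before any winding and wound the crank about 5.9 rad clockwise. The camera is against the backstop, clamped at roughly 50 N (estimated from the push at the handle). I then let go, leaving the handle standing and the arm clear, at about 17 s of the 67 s allowed.

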